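Tip the carton into the green frame and confirm the pick

TASK

At this picking bench, push the standing white carton over from high up with the fingertips so that it drops flat on its broad face inside the green frame taped on the mat, not the red one. Once it lies still there, press the blue confirm button fully down and let it go. Do not grasp, lift or carry the carton, do not press the button before the carton is down, and leave the roll of tape and the two other boxes where they stand.

Things in the scene. Friction and masses are not known exactly. Their poses are not given: they have to be found in the camera images.
- mat: dark grey bench mat, fixed, 420 (its x) x 560 (its y) x 3 mm thick; origin at the centre of its underside, on the bench at height 0; everything below stands on its top, at height 3 mm
- green_zone: frame of flat green tape stuck on the mat (no height to speak of), 165 mm (its x) x 220 mm (its y) over the outside, tape 10 mm wide; origin at its centre, on the mat's top; axes parallel to the mat's. Centre 115 mm from the mat's centre along the mat's y, on either side. The carton must end with its whole outline within the outside edge of this tape
- red_zone: the same frame in red tape, on the opposite side of the carton: the wrong place
- carton: rigid closed white carton, blue band round its foot: 95 mm wide (its x), 50 mm thick (its y), 150 mm tall (its z), 0.18 to 0.35 kg. Stands upright between the frames, its broad faces (normal to its y) turned to them, within 0.08 rad of square to the mat and 8 mm (along each axis) of the mat's centre. Origin at the centre of its underside
- carton_center (a point): centre of the carton, 75 mm above its underside. Pushed squarely on a broad face within its top 50 mm, the carton tips about its far foot edge instead of sliding, passes its balance at 18 degrees (about 40 mm of push at 115 mm height), then falls by itself and lies 50 mm high with that foot edge about where it was: inside the frame on that side
- carton_bottom_a (a point): edge point of the carton at its foot end, mid-thickness, at minus 47.5 mm along its own x from its centre line
- carton_bottom_b (a point): edge point of the carton at its foot end, mid-thickness, at plus 47.5 mm along its own x from its centre line
- carton_top_a (a point): edge point of the carton at its top end, mid-thickness, at minus 47.5 mm along its own x from its centre line
- carton_top_b (a point): edge point of the carton at its top end, mid-thickness, at plus 47.5 mm along its own x from its centre line
- confirm (a joint): travel of the blue confirm button: 0 when up, 0.006 m when fully down; counts as pressed beyond 0.0045; a spring (5 N when fully down) brings it back
- confirm_top (a point): centre of the top of the blue round push button (40 mm diameter, in a black fixed housing, on the robot's side of the mat); it is pressed straight down
- tape_roll: roll of brown packing tape lying flat, 90 mm diameter, 48 mm high, loose; origin at the centre of its underside; on the robot's side of the mat; to be left alone
- yellow_box: yellow box, 60 x 45 mm, 110 mm tall, loose; origin at the centre of its underside; on the far side of the mat; to be left alone
- black_box: black box with a red band, 55 x 75 mm, 85 mm tall, loose; origin at the centre of its underside; on the far side of the mat; to be left alone

How it is judged:
By the outcome, as a careful person would: the job done as asked, in the order asked, and still so for the second after the job is handed in, with the robot touching nothing.
It also fails if it takes over 40 s, if anything falls off the work surface, if the arm or the gripper's body presses on something with over 40 N, if the wrist force passes 120 N, or if a joint passes its speed limit or range.

ROBOT

A 6-joint arm with a two-finger parallel gripper is mounted at the origin on the work surface. World frame = base frame: x ahead of the robot, y to its left, z up, the work surface at z = 0. Lengths are in m, angles in rad, forces in N, time in s.
With the tool pointing down it reaches from about 0.35 to 0.975 m from the base axis. Payload 4.9 kg.
Tool frame: the origin (TCP) lies at the very end of the fingers, on their centre line; the grasp point (between the pads) lies 19 mm behind it; z points along the fingers, x is the direction in which the jaws open and shut, and the axes are right-handed (so a half turn about z gives the same grasp; the last joint's range is limited). The gripper opens to 85 mm and grips with 20 to 120 N. Pads are 22 mm wide; open, the fingers measure 114 mm over their backs; the gripper's body (76 mm by 85 mm) begins 54 mm behind the grasp point. The pads swing forward as they close: fully open they stand 13 mm farther back than shut.
Start: joints at [1.057, 0.053, 1.613, -0, 1.476, -0.119], TCP at [0.24, 0.577, 0.231] pointing down, gripper open.
Joint ranges: [-3.01, 3.01], [-1.01, 2.22], [0.06, 2.58], [-1.02, 4.17], [0.09, 2.62], [-3.14, 3.14]. Speed limits (rad/s): [2.57, 2.57, 3.14, 3.14, 3.14, 3.14].

INTERFACE

Orientations are given as a unit quaternion [w, x, y, z].
In Python, from plant import manip, imaging gives the robot as it stands.
- The arm moves only by the shell command python3 -m pendant 'ROWS'. ROWS is JSON, a list that holds one entry, the list of rows, each a list of 7 numbers: the turn, a rotation vector about the world's x, y, z in units of pi rad (1.0 is pi rad), then the shift along the world's x, y, z in units of 250 mm (1.0 is 250 mm), then the opening, from 0 (shut) to 1 (fully open). In form: [[[ax, ay, az, tx, ty, tz, claw], ...]]. A call has 1 to 20 rows; each row shifts and turns the commanded pose from where the row before left it; what a row does not reach is not made up. A row lasts 1/8 s, in which the tool goes at most 62.5 mm and 10.7 degrees, less where a joint would pass 70% of its speed; a pose out of reach is approached as far as the arm can. A call with a number of a shift or a turn outside -1 to 1 is refused whole. A call with a gripper value outside its range is refused whole. The fingers move at their own pace and stop on an object; the grip force is fixed at half the most. Time passes only in rows, so rows that do not move let the fingers close. It gives the time, the measured TCP pose, the force and the opening at its end, in the units of the state.
- manip.state(): the state, without advancing time (a new reading comes with each control period).
- imaging.grab_frame(name): name is "side" or "top"; returns a dict with "frame" (420x560x3 uint8, blue, green, red), "mtx" (3x3 intrinsics, pixels), "k1" (the pictures are not rectified: a ray, as slopes to the right and down, at radius r is drawn at 1 + k1 r^2 times it, then the intrinsics apply), "world_to_cam" (4x4, takes a point from world to camera coordinates). Camera axes: x right, y down, z forward; pixel columns grow to the right and rows downward; lengths in m; the calibration is good to about 2 mm. A picture is of the moment at which its call begins. There is no depth.
- manip.job_done(): hands the job in, once; it reports no verdict.
The state is a dict: "time": time; "joint_pos": joint angles; "joint_vel": joint speeds; "joint_efforts": joint torques, N m; "tool_pos": TCP position; "tool_rot": TCP orientation; "contact_force": force on the tool from outside, world axes, zero at the start; "ft_torque": the same for the moment, N m; "gripper_width": opening from 0.0 (shut) to 1.0 (fully open).
Only numpy, scipy, OpenCV 4.12 (cv2) and the standard library are available. Lean on these libraries where they do the work, as an engineer would, in place of code of your own. Each camera call takes 0.05 s, during which the arm holds its last target. There are 200 camera calls.

## Working session

There is one attempt and no reset: what is moved stays moved. The work goes in short steps, Python scripts to look and compute and a shell command to move; the robot and the scene stay as the last step left them, time stands still between calls to the robot, and variables do not carry over. Pictures are saved under pics/ and viewed, about 8 in all and at most 12, crops included, and the job is handed in when it is done.

```bash
mkdir -p pics && cat > h.py <<'E'
import numpy as np, cv2
from plant import manip, imaging
def ray(f,u,v):
    K=f["mtx"];K=np.array(K);x=(u-K[0,2])/K[0,0];y=(v-K[1,2])/K[1,1]
    d=cv2.undistortPoints(np.array([[[u,v]]],float),K,np.array([f["k1"],0,0,0,0.]))[0,0]
    T=np.array(f["world_to_cam"]);R=T[:3,:3];return -R.T@T[:3,3],R.T@np.array([d[0],d[1],1])
def on(f,u,v,z):
    c,d=ray(f,u,v);return c+d*(z-c[2])/d[2]
def proj(f,p):
    T=np.array(f["world_to_cam"]);r,_=cv2.Rodrigues(T[:3,:3])
    return cv2.projectPoints(np.array(p,float).reshape(-1,1,3),r,T[:3,3],np.array(f["mtx"]),np.array([f["k1"],0,0,0,0.]))[0][:,0]
E
python3 - <<'E'
from h import *
for n in("top","side"):
    f=imaging.grab_frame(n);cv2.imwrite(f"pics/{n}0.png",f["frame"])
    print(n,ray(f,280,210),f["k1"])
    hsv=cv2.cvtColor(f["frame"],cv2.COLOR_BGR2HSV)
    for c,lo,hi in(("green",(40,80,50),(85,255,255)),("blue",(95,100,50),(130,255,255)),("red",(0,120,80),(8,255,255)),("white",(0,0,180),(180,40,255)),("yellow",(20,120,100),(35,255,255))):
        m=cv2.inRange(hsv,lo,hi)
        for k in cv2.findContours(m,cv2.RETR_EXTERNAL,2)[0]:
            if cv2.contourArea(k)>60: print(c,cv2.contourArea(k),cv2.boundingRect(k),[np.round(v,1) for v in cv2.minAreaRect(k)])
print(manip.state())
E
```

```text
top (array([0.51821492, 0.00627154, 0.83509495]), array([ 0.12143636,  0.03608354, -0.99224789])) -0.10420021448339299
green 2187.0 (272, 186, 137, 112) [array([341. , 241.1]), array([125.5,  94.2]), np.float64(10.0)]
blue 414.0 (323, 306, 24, 24) [array([334.5, 317.5]), array([23., 23.]), np.float64(90.0)]
red 1606.5 (148, 164, 122, 109) [array([215.6, 218.2]), array([120.6,  92.7]), np.float64(11.5)]
red 102.0 (342, 153, 45, 31) [array([358. , 176.8]), array([50.2, 25.2]), np.float64(31.2)]
white 222070.5 (0, 0, 560, 420) [array([279.5, 209.5]), array([559., 419.]), np.float64(0.0)]
yellow 375.5 (197, 129, 38, 38) [array([220.8, 151.3]), array([26.9, 40.5]), np.float64(56.3)]
yellow 1009.5 (189, 111, 39, 43) [array([208.1, 131.7]), array([28.8, 37.8]), np.float64(22.2)]
side (array([ 0.39679671, -0.62582061,  0.60370136]), array([ 0.27029222,  0.74366089, -0.61178777])) -0.14226818410629116
green 2063.5 (212, 233, 114, 104) [array([267. , 282.3]), array([ 95.1, 105.3]), np.float64(82.4)]
blue 408.0 (174, 275, 25, 22) [array([186. , 285.5]), array([21., 24.]), np.float64(90.0)]
blue
[... 2370 characters left out ...]
90.0)]
{'time': 0.1, 'joint_pos': array([ 1.05704623e+00,  5.33191272e-02,  1.61416276e+00, -1.22537809e-05,
        1.47598608e+00, -1.19017520e-01]), 'joint_vel': array([ 0.00051472, -0.00216877, -0.00253577,  0.00059815,  0.00096931,
        0.00019956]), 'joint_efforts': array([ 8.37373682e-04, -3.94901669e+01, -3.71365249e+01, -1.34460652e-04,
        3.80338155e-03,  1.66281410e-05]), 'tool_pos': array([0.24008518, 0.57643815, 0.23016479]), 'tool_rot': array([ 4.29269645e-04,  8.32033365e-01,  5.54724797e-01, -8.33649833e-04]), 'contact_force': array([ 0.04795246, -0.38423048, -0.24900415]), 'ft_torque': array([ 0.03512544, -0.02476919,  0.00858333]), 'gripper_width': 0.99877653252381}
```

View pics/top0.png

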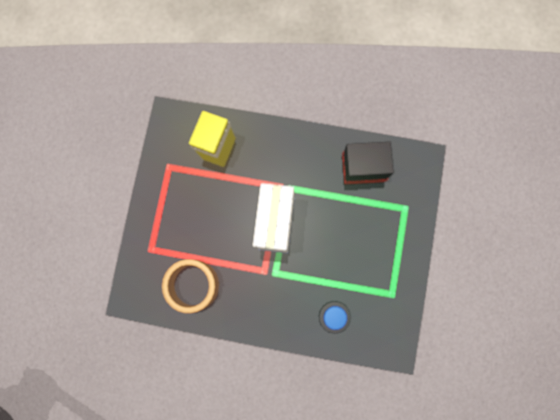

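View pics/side0.png

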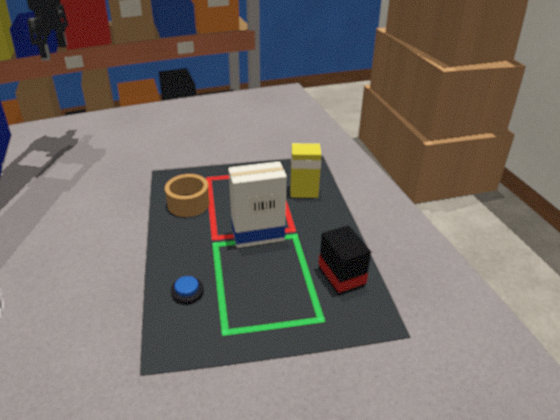

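Top view: the carton's top face is around (273,217), the green frame to its right at (341,241), red to its left, the button at (335,317), the tape roll at (189,286), yellow at (210,138) and black at (368,162). The side view agrees. Next I'll measure positions.

```bash
python3 - <<'E'
from h import *
f=imaging.grab_frame("top");im=f["frame"];hsv=cv2.cvtColor(im,cv2.COLOR_BGR2HSV)
s=imaging.grab_frame("side")
def frame(lo,hi,roi=None):
    m=cv2.inRange(hsv,lo,hi)
    k=max(cv2.findContours(m,cv2.RETR_EXTERNAL,2)[0],key=cv2.contourArea)
    return k
# green outline on mat plane -> rectified to mat metric
def metric(k,z): return np.array([on(f,*p[0],z)[:2] for p in k])*1000
for n,lo,hi in(("green",(40,80,50),(85,255,255)),("red",(0,120,80),(8,255,255))):
    P=metric(frame(lo,hi),.003).astype(np.float32);r=cv2.minAreaRect(P);print(n,np.round(r[0],1),np.round(r[1],1),r[2])
# carton top: bright, within roi
v=hsv[...,2].copy();m=((v>120)&(hsv[...,1]<110)).astype(np.uint8)*255
roi=np.zeros_like(m);roi[170:260,240:305]=255;m&=roi
k=max(cv2.findContours(m,cv2.RETR_EXTERNAL,2)[0],key=cv2.contourArea)
P=metric(k,.153).astype(np.float32);r=cv2.minAreaRect(P);print("carton@.153",np.round(r[0],1),np.round(r[1],1),r[2],np.round(cv2.boxPoints(r),1).tolist())
m=cv2.inRange(hsv,(95,100,50),(130,255,255));k=max(cv2.findContours(m,cv2.RETR_EXTERNAL,2)[0],key=cv2.contourArea)
bp=cv2.minEnclosingCircle(k)[0];k2=[k for k in cv2.findContours(cv2.inRange(cv2.cvtColor(s["frame"],cv2.COLOR_BGR2HSV)[260:310,160:210],(95,100,50),(130,255,255)),cv2.RETR_EXTERNAL,2)[0]]
k2=max(k2,key=cv2.contourArea);b2=np.array(cv2.minEnclosingCircle(k2)[0])+[160,260]
(a,d),(b,e)=ray(f,*bp),ray(s,*b2)
t=np.linalg.lstsq(np.c_[d,-e],b-a,rcond=None)[0];print("button",a+d*t[0],b+e*t[1])
for q,z in(((189,286),.051),((210,131),.113),((368,160),.088)):print(q,on(f,*q,z))
big=np.hstack([cv2.resize(im[160:270,230:330],None,fx=4,fy=4,interpolation=2),cv2.resize(s["frame"][150:260,210:310],None,fx=4,fy=4,interpolation=2)])
cv2.imwrite("pics/c1.png",big)
E
```

```text
green [567.4 -73.7] [223.  169.1] 81.04886627197266
red [603.9 155.6] [220.7 169.5] 81.82661437988281
carton@.153 [595.7  43.2] [133.4  96.4] 1.4783685207366943 [[527.7999877929688, 89.5999984741211], [530.2999877929688, -6.800000190734863], [663.7000122070312, -3.299999952316284], [661.2000122070312, 93.0999984741211]]
button [ 0.43300875 -0.0636518   0.02009707] [ 0.43495496 -0.06396727  0.01992067]
(189, 286) [0.48138521 0.18530038 0.051     ]
(210, 131) [0.73357233 0.14991485 0.113     ]
(368, 160) [ 0.69587594 -0.10980555  0.088     ]
```

View pics/c1.png

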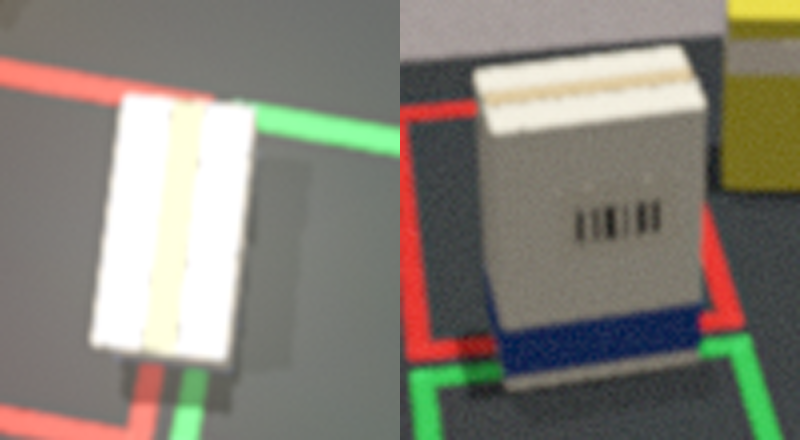

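Left crop: carton top corners at about (260.8,183.8), (293.8,185.8), (287,250) and (253,246.5) px. Right crop: the carton stands upright with its broad face towards green.

```bash
python3 - <<'E'
from h import *
f=imaging.grab_frame("top");s=imaging.grab_frame("side")
g=np.float32(cv2.cvtColor(f["frame"],cv2.COLOR_BGR2GRAY))
q=np.array([[260.8,183.8],[293.8,185.8],[287,250],[253,246.5]])
P=np.array([on(f,*p,.153)[:2] for p in q])*1000
print(P.round(1),[np.linalg.norm(P[i]-P[i-1]).round(1) for i in range(4)])
c=P.mean(0);lx=(P[0]+P[1]-P[2]-P[3]);a=np.degrees(np.arctan2(lx[1],lx[0]));print("top c",c,"yaw",a)
q=np.array([[480,72],[682,46],[707,106],[490,138]])-[400,0];q=q/4+[210,150]
P=np.array([on(s,*p,.153)[:2] for p in q])*1000;print(P.round(1),P.mean(0))
h=np.array([567.4,-73.7]);d=np.array([36.5,229.3]);d/=np.linalg.norm(d);print("mat",h+115*d,"u",-d,"yaw",np.degrees(np.arctan2(d[1],d[0]))-90)
E
```

```text
[[640.6  60.9]
 [638.6  11.4]
 [542.8  19.3]
 [546.7  69.5]] [np.float64(94.4), np.float64(49.6), np.float64(96.2), np.float64(50.4)]
top c [592.16683584  40.25618705] yaw -4.957103436081168
[[551.8  65.1]
 [644.5  57.7]
 [638.4   7.9]
 [543.   13.6]] [594.4265694  36.0641786]
mat [585.4781114   39.87016284] u [-0.15720097 -0.98756663] yaw -9.044467597639311
```

```bash
python3 -m pendant '[[[0,0,-0.0335,0.119,-0.159,0,0.4],[0,0,-0.0335,0.119,-0.159,0,0.4],[0,0,-0.0335,0.119,-0.159,0,0.4],[0,0,-0.0335,0.119,-0.159,0,0.4],[0,0,-0.0335,0.119,-0.159,0,0.4],[0,0,-0.0335,0.119,-0.159,0,0.4],[0,0,-0.0335,0.119,-0.159,0,0.4],[0,0,-0.0335,0.119,-0.159,0,0.4],[0,0,-0.0335,0.119,-0.159,0,0.4],[0,0,-0.0335,0.119,-0.159,0,0.4],[0,0,-0.0335,0.119,-0.159,0,0.4],[0,0,-0.0335,0.119,-0.159,0,0.4],[0,0,0,0,0,0,0.4],[0,0,0,0,0,0,0.4]]]'
```

```text
time: 2.05
tool_pos: [0.5971, 0.1002, 0.2311]
tool_rot: [-0.0, 0.999, -0.043, -0.0]
contact_force: [0.6, 0.3, -0.4]
gripper_width: 0.398
```

```bash
python3 -m pendant '[[[0,0,0,0,0,-0.14,0.4],[0,0,0,0,0,-0.14,0.4],[0,0,0,0,0,-0.14,0.4],[0,0,0,0,0,0,0.4]]]'
python3 - <<'E'
from h import *
a=imaging.grab_frame("top")["frame"];b=imaging.grab_frame("side")["frame"]
cv2.imwrite("pics/c2.png",np.hstack([cv2.resize(a[100:300,180:380],None,fx=2,fy=2),cv2.resize(b[100:300,170:370],None,fx=2,fy=2)]))
E
```

```text
time: 2.55
tool_pos: [0.5941, 0.1011, 0.1228]
tool_rot: [0.0, 0.999, -0.042, -0.004]
contact_force: [-0.5, 0.1, -0.0]
gripper_width: 0.401
```

View pics/c2.png

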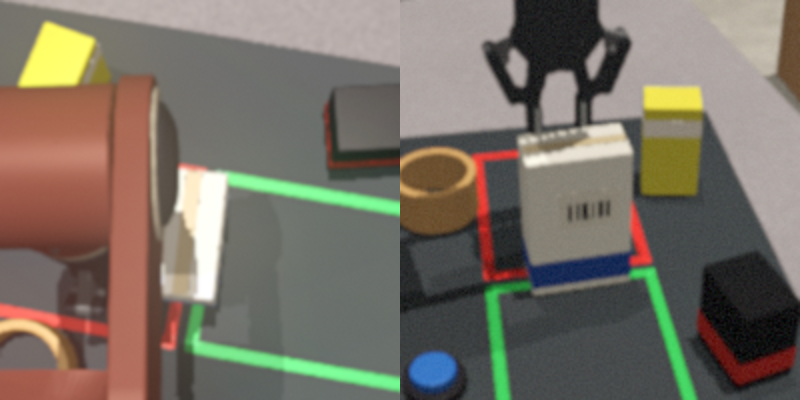

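The side view shows the fingertips behind the upper part of the carton, centred and clear of the other boxes. Now I'll push.

```bash
python3 -m pendant '[[[0,0,0,-0.0035,-0.04,0,0.4],[0,0,0,-0.0035,-0.04,0,0.4],[0,0,0,-0.0028,-0.032,0,0.4],[0,0,0,-0.0028,-0.032,0,0.4],[0,0,0,-0.0028,-0.032,0,0.4],[0,0,0,-0.0028,-0.032,0,0.4]]]'; python3 -m pendant '[[[0,0,0,-0.0028,-0.032,0,0.4],[0,0,0,-0.0028,-0.032,0,0.4],[0,0,0,-0.0028,-0.032,0,0.4],[0,0,0,0,0,0,0.4],[0,0,0,0,0,0,0.4],[0,0,0,0,0,0,0.4]]]'
python3 - <<'E'
from h import *
a=imaging.grab_frame("top")["frame"];b=imaging.grab_frame("side")["frame"]
cv2.imwrite("pics/c3.png",np.hstack([cv2.resize(a[100:300,180:380],None,fx=2,fy=2),cv2.resize(b[100:300,170:370],None,fx=2,fy=2)]))
E
```

```text
time: 3.4
tool_pos: [0.5927, 0.0472, 0.1262]
tool_rot: [0.0, 0.999, -0.044, -0.0]
contact_force: [0.9, 0.1, -0.9]
gripper_width: 0.401
time: 4.15
tool_pos: [0.5908, 0.0241, 0.1263]
tool_rot: [-0.0, 0.999, -0.043, 0.0]
contact_force: [1.1, -0.4, -0.6]
gripper_width: 0.402
```

View pics/c3.png

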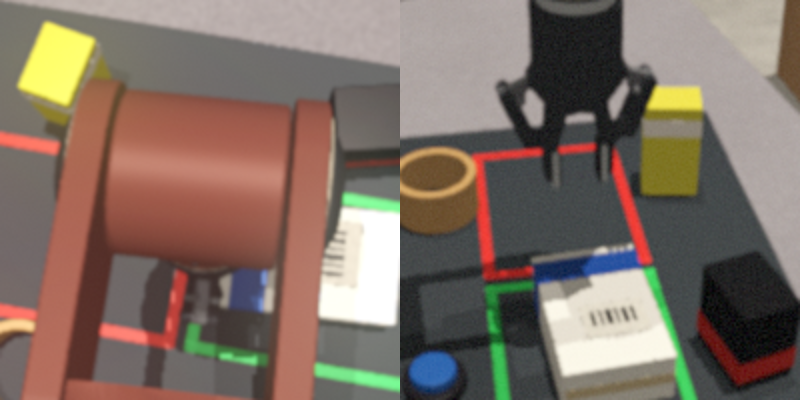

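The carton has fallen towards green and lies flat. Next I'll shut the gripper, move above the button and check where the carton landed.

```bash
python3 -m pendant '[[[0,0,0,0,0.04,0.1,0],[0,0,0,-0.105,-0.065,0,0],[0,0,0,-0.105,-0.065,0,0],[0,0,0,-0.105,-0.065,0,0],[0,0,0,-0.105,-0.065,0,0],[0,0,0,-0.105,-0.065,0,0],[0,0,0,-0.105,-0.065,0,0],[0,0,0,0,0,0,0],[0,0,0,0,0,0,0]]]'
python3 - <<'E'
from h import *
a=imaging.grab_frame("top")["frame"];b=imaging.grab_frame("side")["frame"]
cv2.imwrite("pics/c4.png",np.hstack([cv2.resize(a[130:330,230:430],None,fx=2,fy=2),cv2.resize(b[170:370,150:350],None,fx=2,fy=2)]))
E
```

```text
time: 5.38
tool_pos: [0.4338, -0.0634, 0.1516]
tool_rot: [-0.0, 0.999, -0.043, 0.0]
contact_force: [0.4, 0.6, 0.2]
gripper_width: -0.001
```

View pics/c4.png

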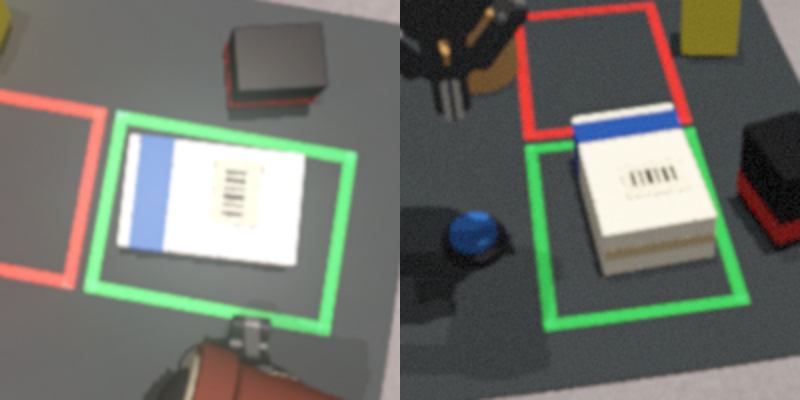

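The carton lies flat, wholly inside the green frame (top crop: box from (118,133) to (303,265), within the tape). Now the button.

```bash
python3 -m pendant '[[[0,0,0,0,0,-0.16,0],[0,0,0,0,0,-0.16,0],[0,0,0,0,0,-0.16,0],[0,0,0,0,0,-0.02,0],[0,0,0,0,0,0,0]]]'; python3 -m pendant '[[[0,0,0,0,0,-0.02,0],[0,0,0,0,0,-0.012,0],[0,0,0,0,0,0,0],[0,0,0,0,0,0,0]]]'
```

```text
time: 6.1
tool_pos: [0.434, -0.0635, 0.027]
tool_rot: [0.0, 0.999, -0.043, 0.0]
contact_force: [0.2, 0.3, 0.3]
gripper_width: 0.001
time: 6.6
tool_pos: [0.4348, -0.0641, 0.0197]
tool_rot: [0.0, 0.999, -0.043, 0.002]
contact_force: [3.8, -1.1, 4.7]
gripper_width: 0.001
```

```bash
python3 -m pendant '[[[0,0,0,0,0,-0.006,0],[0,0,0,0,0,0,0]]]';python3 -m pendant '[[[0,0,0,0,0,-0.006,0],[0,0,0,0,0,0,0]]]'
```

```text
time: 6.85
tool_pos: [0.4349, -0.0641, 0.0189]
tool_rot: [0.0, 0.999, -0.043, 0.001]
contact_force: [1.0, 0.3, 13.4]
gripper_width: 0.001
time: 7.1
tool_pos: [0.435, -0.0642, 0.0187]
tool_rot: [0.0, 0.999, -0.043, 0.001]
contact_force: [-4.1, 2.8, 23.0]
gripper_width: -0.002
```

```bash
python3 - <<'E'
from h import *
a=imaging.grab_frame("top")["frame"];b=imaging.grab_frame("side")["frame"]
cv2.imwrite("pics/c5.png",np.hstack([cv2.resize(a[270:370,280:380],None,fx=4,fy=4),cv2.resize(b[220:320,140:240],None,fx=4,fy=4)]))
E
```

```text
(no output)
```

View pics/c5.png

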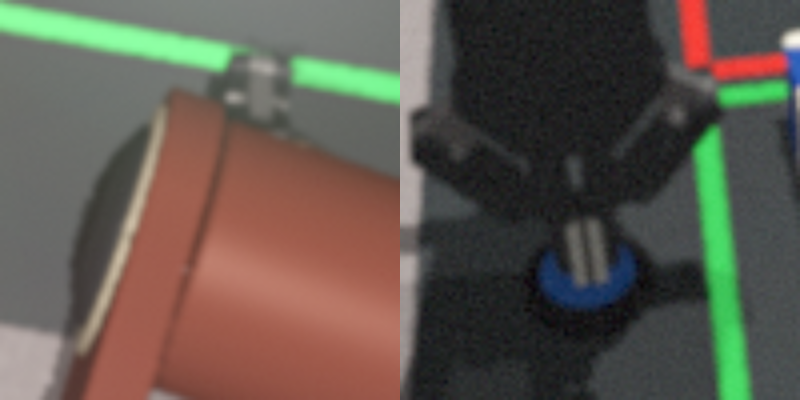

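The side view shows the fingertips centred on the blue cap. Force rises steeply at z≈0.0187, so it looks bottomed out. I'll release in steps and confirm the 6 mm spring travel from the force profile.

```bash
P='python3 -m pendant'; python3 -m pendant '[[[0,0,0,0,0,0.014,0],[0,0,0,0,0,0,0]]]' | sed -n '2p;4p'; python3 -m pendant '[[[0,0,0,0,0,0.008,0],[0,0,0,0,0,0,0]]]'| sed -n '2p;4p'; python3 -m pendant '[[[0,0,0,0,0,0.008,0],[0,0,0,0,0,0,0]]]'| sed -n '2p;4p'; python3 -m pendant '[[[0,0,0,0,0,0.008,0],[0,0,0,0,0,0,0]]]'| sed -n '2p;4p'
```

```text
tool_pos: [0.4342, -0.064, 0.0197]
contact_force: [2.6, 0.2, 3.9]
tool_pos: [0.4332, -0.0637, 0.0208]
contact_force: [3.5, -1.0, 3.6]
tool_pos: [0.4326, -0.0635, 0.0224]
contact_force: [1.2, -0.4, 2.8]
tool_pos: [0.4325, -0.0634, 0.0244]
contact_force: [0.2, -0.9, 2.8]
```

The spring profile fits a full 6 mm press. Now retreat and do a final check.

```bash
python3 -m pendant '[[[0,0,0,0,0,0.1,0],[0,0,0,0,0,0.2,0],[0,0,0,0,0,0.2,0],[0,0,0,0,0,0.1,0],[0,0,0,-0.08,0,0.1,0],[0,0,0,0,0,0,0],[0,0,0,0,0,0,0],[0,0,0,0,0,0,0]]]'
python3 - <<'E'
from h import *
f=imaging.grab_frame("top");a=f["frame"];b=imaging.grab_frame("side")["frame"]
hsv=cv2.cvtColor(a,cv2.COLOR_BGR2HSV)
m=((hsv[...,2]>120)&(hsv[...,1]<35)).astype(np.uint8)
m2=cv2.inRange(hsv,(95,60,50),(130,255,255));r=np.zeros_like(m);r[190:270,285:388]=1
k=np.vstack([c for c in cv2.findContours(((m>0)|(m2>0)).astype(np.uint8)*r,cv2.RETR_EXTERNAL,2)[0] if cv2.contourArea(c)>50])
P=np.array([on(f,*p[0],.053)[:2] for p in k],np.float32)*1000;q=cv2.boxPoints(cv2.minAreaRect(P));print(cv2.minAreaRect(P))
d=np.array([.1572,.98757]);e=np.array([d[1],-d[0]]);o=q-[567.4,-73.7]
print("in frame coords (lim 82.5,110):",np.round(np.c_[o@e,o@d],1).tolist())
cv2.imwrite("pics/c6.png",np.hstack([a[80:390,90:460],b[130:440,100:470]]))
E
```

```text
time: 9.2
tool_pos: [0.4126, -0.0633, 0.1979]
tool_rot: [-0.001, 0.999, -0.043, -0.002]
contact_force: [-0.1, 0.4, -0.3]
gripper_width: -0.004
((583.4190063476562, -61.191314697265625), (134.0554656982422, 173.0994415283203), 1.2210733890533447)
in frame coords (lim 82.5,110): [[-67.5, 88.1], [-36.7, -82.2], [95.2, -58.3], [64.4, 112.0]]Traceback (most recent call last):
  File "<stdin>", line 10, in <module>
    return _nx.concatenate(arrs, 1, dtype=dtype, casting=casting)
           ~~~~~~~~~~~~~~~^^^^^^^^^^^^^^^^^^^^^^^^^^^^^^^^^^^^^^^
ValueError: all the input array dimensions except for the concatenation axis must match exactly, but along dimension 0, the array at index 0 has size 310 and the array at index 1 has size 290
```

That mask picked up other pixels (134 x 173 mm instead of 95 x 150), so I'll use the corners read from the picture instead.

```bash
python3 - <<'E'
from h import *
f=imaging.grab_frame("top");a=f["frame"];b=imaging.grab_frame("side")["frame"]
q=np.array([[130,133],[305,152],[297,265],[118,248]])/2+[230,130]
P=np.array([on(f,*p,.053)[:2] for p in q])*1000
print([np.linalg.norm(P[i]-P[i-1]).round(1) for i in range(4)])
d=np.array([.1572,.98757]);e=np.array([d[1],-d[0]]);o=P-[567.4,-73.7]
print("in frame coords (lim 82.5,110):",np.round(np.c_[o@e,o@d],1).tolist())
cv2.imwrite("pics/c6.png",np.hstack([a[80:390,90:460],b[110:420,100:470]]))
E
```

```text
[np.float64(98.3), np.float64(150.0), np.float64(96.0), np.float64(150.8)]
in frame coords (lim 82.5,110): [[56.3, 93.4], [66.7, -56.3], [-28.9, -64.4], [-41.7, 85.9]]
```

View pics/c6.png

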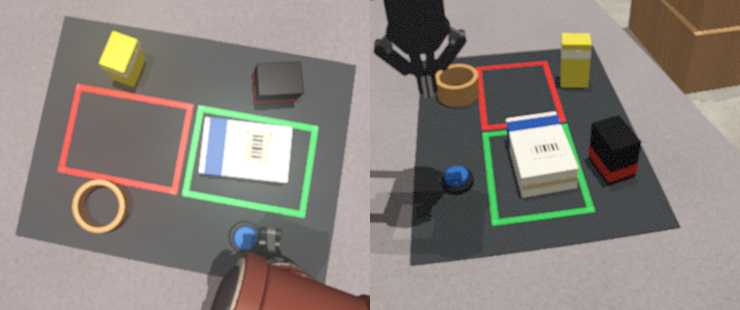

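Final picture: the carton lies flat inside green, the button is up and free, the other objects stand where they were, and the arm touches nothing. Handing in.

```bash
python3 -c "
from plant import manip
print(manip.job_done(), manip.state()['time'])"
```

```text
the job is handed in; nothing more can be done
the job is handed in; nothing more can be done
```

The carton is lying flat inside the green frame, the button was pressed fully and let go after that, and the job is handed in at about 9.5 s of robot time. I pushed the carton over with two fingertips at about 126 mm height, without gripping or lifting it.

- **Carton:** its corners sit at least 15 mm inside the frame's outside edge in both directions, measured from the top camera. My first automatic outline was wrong (134 x 173 mm, it caught other pixels and put two corners outside the frame). I used corners read from the picture instead, which give 96–98 x 150 mm against the true 95 x 150.
- **Button:** it bottomed out at z ≈ 18.7 mm, pressed up to 23 N, and the spring force fell steadily as I released it. There is no direct reading of the button's travel, so "fully down" rests on that force pattern. Contact came about 5 mm higher than the cameras had suggested.
- **Other things:** in the last pictures the tape roll and both boxes look to be where they were (judged by eye), and the arm is clear of everything with no contact force.

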